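Post the mounting block through the spring flap

ROBOT

A 7-joint arm with a two-finger parallel gripper is mounted at the origin on the work surface. World frame = base frame: x ahead of the robot, y to its left, z up, the work surface at z = 0. Lengths are in m, angles in rad, forces in N, time in s.
With the tool pointing down it reaches from about 0.425 to 0.925 m from the base axis. Payload 6.8 kg.
Tool frame: the origin (TCP) lies midway between the tips of the shut fingers; the grasp point (between the pads) lies 19 mm behind it; z points along the fingers, y is the direction in which the jaws open and shut (so a half turn about z gives the same grasp; the last joint's range is limited). The gripper opens to 85 mm and grips with 20 to 120 N. Pads are 22 mm wide; open, the fingers measure 114 mm over their backs; the gripper's body (76 mm by 85 mm) begins 54 mm behind the grasp point. The pads swing forward as they close: fully open they stand 13 mm farther back than shut.
Start: joints at [-1.356, 0.477, 0.022, 1.555, -0.011, 1.109, -0.083], TCP at [0.214, 0.64, 0.231] pointing down, gripper open.
Joint ranges: [-2.96, 2.96], [-0.34, 2.1], [-1.41, 1.46], [0.24, 2.44], [-1.37, 4.51], [0.17, 1.92], [-2.96, 2.96]. Speed limits (rad/s): [2.39, 2.39, 3.14, 3.14, 3.14, 3.14, 3.14].

INTERFACE

Orientations are given as a unit quaternion [w, x, y, z].
In Python, from station import bot gives the robot as it stands.
- The arm moves only by the shell command python3 -m jog 'ROWS' [FORCE]. ROWS is JSON, a list of rows, each a list of 3 entries, a list of its own where there are three numbers: the shift along the tool's x, y, z in mm, then the turn, a rotation vector about the tool's x, y, z in degrees, then the closure, from -1 (fully open) to 1 (shut). A call has 1 to 12 rows; each row shifts and turns the commanded pose from where the row before left it, along the tool's axes as they then stand; what a row does not reach is not made up. A row lasts 1/8 s, in which the tool goes at most 62.5 mm and 10.7 degrees, less where a joint would pass 70% of its speed; a pose out of reach is approached as far as the arm can. A call is refused whole if a number of a shift passes 62.5 or a number of a turn 10.7, either way. A call with a gripper value outside its range is refused whole. The fingers move at their own pace and stop on an object; FORCE is the grip in N (left out, the last holds). Time passes only in rows, so rows that do not move let the fingers close. It gives the time, the measured TCP pose, the force and the opening at its end, in the units of the state.
- bot.get_obs(): the state, without advancing time (a new reading comes with each control period).
- bot.read_camera(name): name is "side" or "top" or "wrist"; returns (picture, depth): 480x640x3 uint8, red, green, blue; 480x640 float32, m along the optical axis (not along the pixel's ray), 0 where there is no reading.
- bot.camera_info(name): a dict with "fx", "fy", "cx", "cy" (pixels), "world_from_camera" (4x4, takes a point from camera to world coordinates); the wrist camera has in their place "mount" (4x4, takes a point from camera to tool coordinates, whose origin is the TCP and whose axes are the flange's). Camera axes: x right, y up, looking along -z (the intrinsics and any distortion apply to the point x, -y, -z); pixel columns grow to the right and rows downward; lengths in m; the calibration is good to about 2 mm. A picture is of the moment at which its call begins: read the wrist's pose just before it. camera_info takes no time and is no camera call.
- bot.hand_in(): hands the job in, once; it reports no verdict.
Trained networks look in the newest picture that a camera, given by its name, has taken for a name from the list of things; names that differ only in an ending like _2 or _b are one class to them, and where a whole thing is asked for, a point or a joint stands for the part that bears it (a point fixed in the world has none). Each returns a list of dicts, best first, with "score" (0 to 1); they miss things now and then, are a little off and sometimes report something else, mostly with a low value. They report only what shows in the picture. A call takes as long as a camera call.
- bot.find_in(camera, thing): "xy" ([column, row] as shares, 0 to 1, of the picture: columns of its width, rows of its height, amid what is visible of it).
- bot.cut_out(camera, thing): "pixels" (480x640 bool, what is visible of it) and "xy" ([column, row] as shares, 0 to 1, of the picture: columns of its width, rows of its height, amid what is visible of it).
- bot.landmark_of(camera, thing): "xy" ([column, row] as shares, 0 to 1, of the picture: columns of its width, rows of its height: a listed point, or the origin of a listed thing).
The state is a dict: "t": time; "q": joint angles; "joint_vel": joint speeds; "joint_torque": joint torques, N m; "eef_pos": TCP position; "tool_rot": TCP orientation; "contact_force": force on the tool from outside, world axes, zero at the start; "torque": the same for the moment, N m; "gripper_width": opening from 0.0 (shut) to 1.0 (fully open).
Only numpy, scipy, OpenCV 4.12 (cv2) and the standard library are available. Lean on these libraries where they do the work, as an engineer would, in place of code of your own. Each camera call takes 0.05 s, during which the arm holds its last target.

TASK

Put the small wooden mounting block away in the grey drop box: push the spring flap open with one finger and, while that finger keeps the flap open, push the block along its lane with the other finger until it drops into the bin; then take the hand away so that the flap swings shut. Push gently, never lift the block, do not shove the flap open with the block itself, and leave the other things on the bench where they are.

Things in the scene. Friction and masses are not known exactly. Their poses are not given: they have to be found in the camera images.
- hopper: grey metal drop box fixed to the bench, 340 long (its x), 122 wide (its y). Origin: at bench level, straight below the closed flap; x points from the loading ledge through the flap into the bin, y left, z up (mm below are in this frame). Ledge: flat, z 65, x -165 to 0, y -54 to 68, ends in a drop at x 0. Gate posts 56 high above it at y -50 and y 66 (6 thick), open above, no lintel
- lane_end (a point): point on the ledge surface at the drop edge (x 0, y -23.5, z 65 in hopper), in the middle of the block's lane. The lane lies between two low fences 12 high, x -155 to -5, clear width 47: y -47 to 0 (the left fence is y 0 to 4). The bare strip of ledge left of it, y 4 to 68, is for the finger that works the flap
- bin_floor (a point): middle of the bin's floor (x 85, y 8, z 6 in hopper). The bin lies behind the flap, open at the top: inside x 0 to 169, y -47 to 63, walls up to z 79. A flat batten lies at its far end; the block may touch it
- flap (a joint): flap angle in rad: 0 closed (across the gate), grows as it swings into the bin, stop at 1.45. A spring shuts it (about 0.1 N m at 0, 0.24 N m at 1.2 rad), so some 1 to 8 N are needed when it is pushed 30 mm or more from the hinge
- flap_hinge (a point): upright hinge axis of the flap at half the flap's height, at x 0, y 55 in hopper. The flap is a plain metal sheet 98 wide, 49 high, 4 thick, reaching from the hinge to y -43 in hopper, from 3 to 52 above the ledge
- flap_edge (a point): free edge of the flap, half-way up, 98 from the hinge; moves with the flap
- block_center (a point): centre of the small wooden mounting block, 36 long (x, along the lane), 40 wide (y), 28 high, about 30 g, two small dark screw holes in its top; starts in the lane on the ledge, in front of the flap
- pliers: yellow-handled pliers lying on the bench left of the box, 180 long; leave alone
- awl: steel awl lying right of the box, 145 long; leave alone
- jar: small screw jar with steel lid, 48 across, 60 high, left of the bin; leave alone
- long_block: longer wooden block, 90 x 40 x 28, on the bench right of the bin; not the one to be posted, leave alone
- hammer: hammer lying far to the left; leave alone
- sorter: clear plastic screw sorter, 130 x 190 x 42, far to the right; leave alone
- block: the same small block; its origin is the centre of its underside, axes as for its centre point

How it is judged:
By the outcome, as a careful person would: the job done as asked, in the order asked, and still so for the second after the job is handed in, with the robot touching nothing.
It also fails if it takes over 38 s, if anything falls off the work surface, if the arm or the gripper's body presses on something with over 40 N, if the wrist force passes 120 N, or if a joint passes its speed limit or range.

## Working session

There is one attempt and no reset: what is moved stays moved. The work goes in short steps, Python scripts to look and compute and a shell command to move; the robot and the scene stay as the last step left them, time stands still between calls to the robot, and variables do not carry over. Pictures are saved under pics/ and viewed, and the job is handed in when it is done.

```bash
mkdir -p pics; ls; cat > h.py <<'E'
import numpy as np, cv2
from station import bot
def snap(cam,fn=None):
    im,d=bot.read_camera(cam)
    if fn: cv2.imwrite('pics/'+fn,im[:,:,::-1])
    return im,d
def w(cam,u,v,z):
    i=bot.camera_info(cam);T=np.array(i['world_from_camera'])
    c=np.array([(u-i['cx'])/i['fx']*z,-(v-i['cy'])/i['fy']*z,-z,1]);return (T@c)[:3]
def ray_z(cam,u,v,zw):
    T=np.array(bot.camera_info(cam)['world_from_camera'])
    p=w(cam,u,v,1.0);o=T[:3,3];return o+(p-o)*(zw-o[2])/(p[2]-o[2])
E
python3 - <<'E'
from h import *
snap('top','top1.png');snap('side','side1.png')
for c in('top','side'):
  i=bot.camera_info(c);print({k:np.round(v,3).tolist() for k,v in i.items() if k!='name' and not isinstance(v,str)})
  for n in('hopper','lane_end','bin_floor','flap_hinge','flap_edge','block_center'):
    r=bot.landmark_of(c,n)
    for x in r[:2]: print(c,n,round(x['score'],2),np.round(np.array(x['xy'])*[640,480],1))
print(bot.get_obs())
E
```

```text
pics
{'fx': 485.179, 'fy': 485.179, 'cx': 324.118, 'cy': 235.839, 'world_from_camera': [[0.012, 0.992, -0.124, 0.43], [-1.0, 0.009, -0.021, -0.014], [-0.02, 0.124, 0.992, 1.225], [0.0, 0.0, 0.0, 1.0]]}
top hopper 0.75 [349.5 250.8]
top hopper 0.59 [305.4 231.6]
top lane_end 0.68 [310.6 226.2]
top bin_floor 0.35 [318.4 223.3]
top flap_hinge 0.75 [279.5 228.5]
top block_center 0.5 [316.  258.6]
{'fx': 470.149, 'fy': 470.149, 'cx': 325.05, 'cy': 236.505, 'world_from_camera': [[0.867, 0.266, -0.421, 0.062], [-0.498, 0.442, -0.746, -0.906], [-0.012, 0.857, 0.516, 0.699], [0.0, 0.0, 0.0, 1.0]]}
side hopper 0.81 [319.6 248.6]
side lane_end 0.96 [324.7 229.8]
side bin_floor 0.83 [338.2 232.2]
side flap_hinge 0.62 [339.5 235.4]
side flap_hinge 0.61 [307.  211.1]
side flap_edge 0.9 [328.5 221.8]
side block_center 0.47 [301.4 234.8]
{'t': 0.7, 'q': array([-1.35606886,  0.4769315 ,  0.02239076,  1.55541633, -0.0114775 ,
        1.10928411, -0.08306779]), 'joint_vel': array([ 0.00038212, -0.0009648 , -0.00165163,  0.00052071,  0.0001163 ,
       -0.00087008, -0.00135712]), 'joint_torque': array([-3.76014359e-04, -5.96150243e+01,  1.60583239e+00, -2.81498086e+01,
        1.24538998e-02,  1.36081453e-03,  3.90853916e-05]), 'eef_pos': array([0.21414301, 0.64014897, 0.23134679]), 'tool_rot': array([3.87877542e-06, 1.60699335e-01, 9.87003405e-01, 4.44347222e-05]), 'contact_force': array([-0.37879847, -1.15311138,  0.1365464 ]), 'torque': array([-0.03439144,  0.02728555,  0.03868255]), 'gripper_width': 1.0007428571090955}
```

View pics/top1.png

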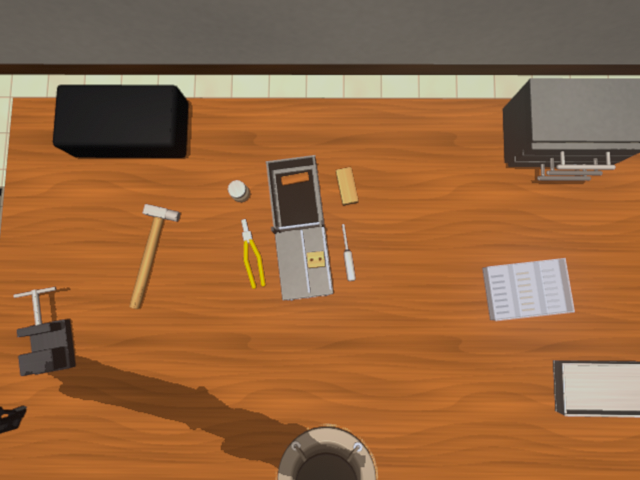

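View pics/side1.png

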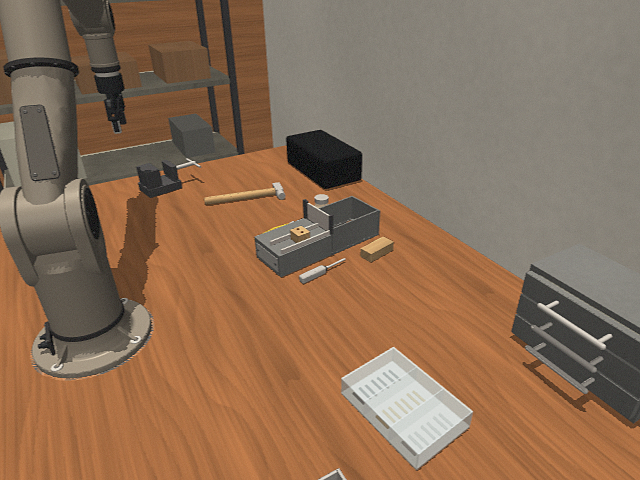

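Top view: the box runs away from the robot, with the ledge at about (277–331, 228–298), the block at (316,259) and the flap at row ~228. Now I'll measure its pose from depth.

```bash
python3 - <<'E'
from h import *
im,d=snap('top')
big=cv2.resize(im[140:310,220:380],None,fx=5,fy=5,interpolation=cv2.INTER_CUBIC)[:, :800]
cv2.imwrite('pics/crop1.png',cv2.resize(big,(560,595))[:,:,::-1])
i=bot.camera_info('top');T=np.array(i['world_from_camera'])
v,u=np.mgrid[140:310,255:345]
z=d[140:310,255:345]
P=np.stack([(u-i['cx'])/i['fx']*z,-(v-i['cy'])/i['fy']*z,-z],-1)@T[:3,:3].T+T[:3,3]
L=P.reshape(-1,3); L=L[z.ravel()>0]
print('bench z',np.median(L[L[:,2]<.02,2]))
A=L[(L[:,2]>.03)]
r=cv2.minAreaRect((A[:,:2]*1000).astype(np.float32));print('all',r,cv2.boxPoints(r))
B=L[(L[:,2]>.058)&(L[:,2]<.073)]
r=cv2.minAreaRect((B[:,:2]*1000).astype(np.float32));print('ledge',r,np.median(B[:,2]))
B=L[(L[:,2]>.086)&(L[:,2]<.1)]
print('block top',np.median(B,0),len(B))
B=L[(L[:,2]>.105)&(L[:,2]<.13)]
print('flap',len(B)); 
r=cv2.minAreaRect((B[:,:2]*1000).astype(np.float32));print(cv2.boxPoints(r))
print('net lane_end',ray_z('top',310.6,226.2,.065),'block',ray_z('top',316,258.6,.079),'hinge',ray_z('top',279.5,228.5,.0925))
print('side lane_end',ray_z('side',324.7,229.8,.065),'hopper',ray_z('side',319.6,248.6,0),'edge',ray_z('side',328.5,221.8,.0925),'block',ray_z('side',301.4,234.8,.079))
E
```

```text
bench z 0.0014884135626767048
all ((600.8026733398438, 39.391212463378906), (340.3540344238281, 188.63323974609375), 7.436161518096924) [[419.85028  110.89004 ]
 [444.2635   -76.15673 ]
 [781.75507  -32.107613]
 [757.34186  154.93915 ]]
ledge ((595.576416015625, 71.8927993774414), (335.1612548828125, 122.59314727783203), 8.034038543701172) 0.06527541775408352
block top [0.5211989  0.03170597 0.09304618] 310
flap 147
[[579.31744  131.70184 ]
 [595.0295    11.598202]
 [605.39874   12.954712]
 [589.6867   133.05835 ]]
net lane_end [0.59815018 0.04400735 0.065     ] block [0.518739  0.0293221 0.079    ] hinge [0.58800511 0.11604875 0.0925    ]
side lane_end [0.59587554 0.04079021 0.065     ] hopper [0.58724987 0.05573721 0.        ] edge [0.60211285 0.03083237 0.0925    ] block [0.51999081 0.02870722 0.079     ]
```

View pics/crop1.png

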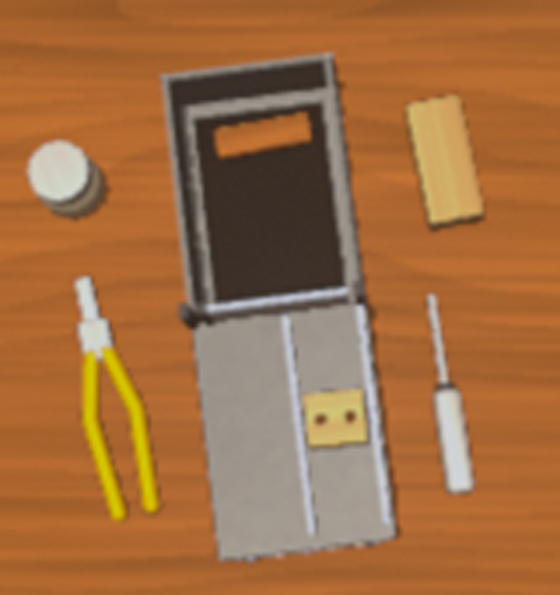

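```bash
python3 -m jog '[[[-25,-22,0],[0,0,0],-1],[[-44,-42,0],[0,0,0],-1],[[-46,-43,0],[0,0,0],-1],[[-46,-43,0],[0,0,0],-1],[[-46,-43,0],[0,0,0],-1],[[-46,-43,0],[0,0,0],-1],[[-46,-43,0],[0,0,0],-1],[[-46,-43,0],[0,0,0],-1],[[-46,-43,0],[0,0,0],-1],[[-46,-43,0],[0,0,0],-1],[[-40,-38,0],[0,0,0],-1],[[-12,-14,0],[0,0,0],-1]]'
python3 -m jog '[[[0,0,0],[0,0,9],-1],[[0,0,0],[0,0,10],-1],[[0,0,0],[0,0,10],-1],[[0,0,0],[0,0,10],-1],[[0,0,0],[0,0,7],-1],[[0,0,0],[0,0,0],-1]]'
cat >> h.py <<'E'
from scipy.spatial.transform import Rotation as Ro
def toolT():
    o=bot.get_obs();q=o['tool_rot'];T=np.eye(4);T[:3,:3]=Ro.from_quat([q[1],q[2],q[3],q[0]]).as_matrix();T[:3,3]=o['eef_pos'];return T,o
E
python3 - <<'E'
from h import *
T,o=toolT();print(np.round(T,4),o['t'],o['contact_force'],o['q'])
im,d=snap('wrist','w1.png');print({k:np.round(v,4).tolist() for k,v in bot.camera_info('wrist').items() if k!='name'})
print([ (n,round(x['score'],2),np.round(np.array(x['xy'])*[640,480],1)) for n in('lane_end','flap_hinge','flap_edge','block_center','hopper') for x in bot.landmark_of('wrist',n)[:2]])
E
```

```text
t: 2.25
eef_pos: [0.5315, 0.0479, 0.2317]
tool_rot: [0.001, 0.163, 0.987, -0.0]
contact_force: [-0.5, -0.0, 1.0]
gripper_width: 0.997
t: 3.0
eef_pos: [0.5302, 0.0522, 0.2314]
tool_rot: [0.0, 0.533, 0.846, 0.0]
contact_force: [0.2, 0.2, 0.1]
gripper_width: 0.999
[[-4.317e-01  9.020e-01  2.000e-04  5.302e-01]
 [ 9.020e-01  4.317e-01  1.000e-04  5.220e-02]
 [-1.000e-04  2.000e-04 -1.000e+00  2.314e-01]
 [ 0.000e+00  0.000e+00  0.000e+00  1.000e+00]] 3.0 [0.18674358 0.18955044 0.06029278] [-0.61466942  0.25593181  0.47851354  1.92065769 -0.13927016  0.99689835
  0.37278692]
{'fx': 362.2565, 'fy': 362.2565, 'cx': 321.3723, 'cy': 236.4578, 'mount': [[-0.0005, 0.9495, 0.3137, 0.081], [1.0, 0.0005, 0.0002, -0.0017], [0.0001, 0.3137, -0.9495, -0.1428], [0.0, 0.0, 0.0, 1.0]]}
[('lane_end', 0.96, array([381.2, 254.9])), ('flap_hinge', 0.95, array([420.6, 177.7])), ('flap_edge', 0.87, array([375.3, 286.3])), ('block_center', 0.97, array([292.2, 235. ])), ('hopper', 0.65, array([378.8, 215.7]))]
```

View pics/w1.png

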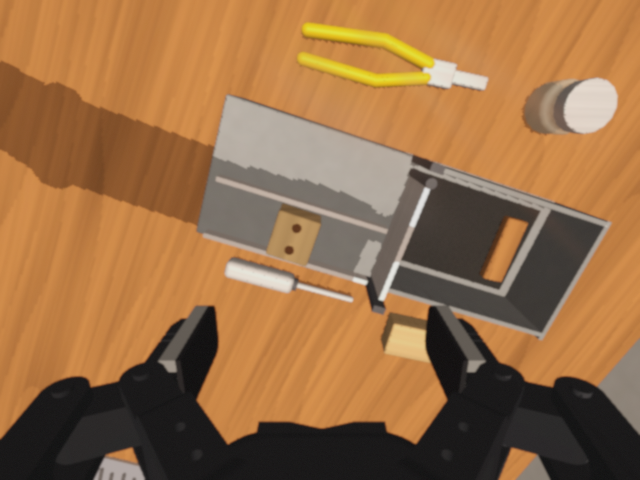

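```bash
cat >> h.py <<'E'
def wray(u,v,zw,T):
    i=bot.camera_info('wrist');M=T@np.array(i['mount'])
    d=M[:3,:3]@np.array([(u-i['cx'])/i['fx'],-(v-i['cy'])/i['fy'],-1]);o=M[:3,3];return o+d*(zw-o[2])/d[2]
E
python3 - <<'E'
from h import *
T,o=toolT()
for n,u,v,z in(('lane_end',381.2,254.9,.065),('hinge',420.6,177.7,.0925),('edge',375.3,286.3,.0925),('block',292.2,235,.079),('hop',378.8,215.7,0)):print(n,wray(u,v,z,T))
im,d=snap('wrist');i=bot.camera_info('wrist');M=T@np.array(i['mount'])
v,u=np.mgrid[0:480,0:640];P=np.stack([(u-i['cx'])/i['fx']*d,-(v-i['cy'])/i['fy']*d,-d],-1)@M[:3,:3].T+M[:3,3]
L=P[d>0]
B=L[(L[:,2]>.088)&(L[:,2]<.1)&(abs(L[:,0]-.52)<.05)&(abs(L[:,1]-.03)<.05)];r=cv2.minAreaRect((B[:,:2]*1000).astype(np.float32));print('blk',len(B),r,np.median(B[:,2]))
B=L[(L[:,2]>.108)&(L[:,2]<.119)&(abs(L[:,0]-.592)<.03)&(abs(L[:,1]-.07)<.08)];r=cv2.minAreaRect((B[:,:2]*1000).astype(np.float32));print('flap',len(B),r)
B=L[(L[:,2]>.06)&(L[:,2]<.069)&(L[:,0]<.6)];r=cv2.minAreaRect((B[:,:2]*1000).astype(np.float32));print('ledge',len(B),r,np.median(B[:,2]))
print(cv2.boxPoints(r))
E
```

```text
lane_end [0.59462089 0.03978131 0.065     ]
hinge [0.58256669 0.11706342 0.0925    ]
edge [0.59485181 0.01973425 0.0925    ]
block [0.5124985  0.02681919 0.079     ]
hop [0.5921326  0.06033807 0.        ]
blk 2059 ((513.2847900390625, 28.848894119262695), (36.006019592285156, 40.41152572631836), 6.201963424682617) 0.09312656385758777
flap 1279 ((588.4359741210938, 71.08061218261719), (10.489593505859375, 121.96174621582031), 7.844644546508789)
ledge 22065 ((506.6871337890625, 60.09095001220703), (165.7012481689453, 121.06110382080078), 8.565765380859375) 0.06520927223186052
[[415.745    107.60617 ]
 [433.77637  -12.104563]
 [597.6293    12.575729]
 [579.5979   132.28647 ]]
```

```bash
python3 - <<'E'
from h import *
T,o=toolT()
im,d=snap('wrist');i=bot.camera_info('wrist');M=np.array(i['mount'])
v,u=np.mgrid[0:480,0:640];P=np.stack([(u-i['cx'])/i['fx']*d,-(v-i['cy'])/i['fy']*d,-d],-1)@M[:3,:3].T+M[:3,3]
L=P[(d>0)&(v>280)];L=L[(L[:,2]>-.09)&(L[:,2]<.03)]*1000
for z0 in range(-70,20,6):
  for s in(-1,1):
    B=L[(L[:,2]>=z0)&(L[:,2]<z0+6)&(s*L[:,1]>0)]
    if len(B)>3: print(z0,s,len(B),'x',np.round(np.percentile(B[:,0],[1,99])),'y',np.round(np.percentile(B[:,1],[1,99])))
E
```

```text
-70 -1 5320 x [-11.  14.] y [-75. -40.]
-70 1 5330 x [-11.  14.] y [37. 71.]
-64 -1 1823 x [-5. 14.] y [-75. -41.]
-64 1 1828 x [ 6. 14.] y [38. 71.]
-58 -1 502 x [ 6. 14.] y [-67. -45.]
-58 1 476 x [ 5. 14.] y [42. 64.]
-52 -1 785 x [-2. 12.] y [-51. -44.]
-52 1 794 x [-2. 12.] y [40. 49.]
-46 -1 769 x [-10.  12.] y [-58. -44.]
-46 1 753 x [-9. 12.] y [41. 54.]
-40 -1 690 x [-10.  12.] y [-58. -44.]
-40 1 700 x [-10.  12.] y [40. 54.]
-34 -1 622 x [-10.  12.] y [-58. -44.]
-34 1 618 x [-10.  12.] y [41. 54.]
-28 -1 515 x [-10.  12.] y [-58. -44.]
-28 1 518 x [-10.  12.] y [41. 55.]
-22 -1 393 x [-10.  12.] y [-56. -44.]
-22 1 386 x [-10.  12.] y [41. 53.]
-16 -1 89 x [-9. 10.] y [-46. -44.]
-16 1 94 x [-9. 10.] y [41. 44.]
```

```bash
cat >> h.py <<'E'
O=np.array([591.7,63.4]);YAW=np.radians(7.9);c,s=np.cos(YAW),np.sin(YAW);RH=np.array([[c,-s],[s,c]])
def hop():
    T,o=toolT();m=RH.T@(T[:2,3]*1000-O);yt=RH.T@T[:2,1];psi=np.degrees(np.arctan2(yt[1],yt[0]))
    print('mid',m.round(1),'psi',round(psi,2),'z',round(T[2,3]*1000,1),'A',(m+49.5*yt).round(1),'B',(m-49.5*yt).round(1),'tilt',T[2,:2].round(3),'F_h',np.round(RH.T@o['contact_force'][:2],2),'t',o['t'])
    return T,o
def go(tgt,psi,z):
    T,o=hop();w=O+RH@np.array(tgt,float);d=np.r_[w,z]-T[:3,3]*1000
    yt=RH.T@T[:2,1];p=np.degrees(np.arctan2(yt[1],yt[0]));print('shift',(T[:3,:3].T@d).round(1),'turnz',round(p-psi,2))
def AB(bx,by,ay,psi=None):
    dy=ay-by;dx=np.sqrt(99**2-dy**2);return [bx+dx/2,by+dy/2],np.degrees(np.arctan2(dy,dx))
E
python3 - <<'E'
from h import *
m,p=AB(-114,-16,1);print(m,p);go(m,p,130)
E
```

```text
[np.float64(-65.23525863905357), -7.5] 9.887674074341042
mid [-62.5  -2.8] psi 17.63 z 231.3 A [-15.3  12.2] B [-109.7  -17.8] tilt [0. 0.] F_h [-0.33  0.66] t 3.4
shift [ -3.6  -4.  101.3] turnz 7.74
```

```bash
python3 -m jog '[[[-2,-2,30],[0,0,4],-1],[[-2,-2,40],[0,0,4],-1],[[0,0,31],[0,0,0],-1],[[0,0,0],[0,0,0],-1]]'
python3 - <<'E'
from h import *
m,p=AB(-114,-16,1);go(m,p,70)
T,o=toolT();snap('wrist','w2.png')
for n,z in(('lane_end',.065),('block_center',.079),('flap_edge',.0925),('flap_hinge',.0925)):
  for x in bot.landmark_of('wrist',n)[:1]:
    u=np.array(x['xy'])*[640,480]; T2=T.copy(); T2[:3,3]+=T[:3,:3]@[-.001,.0017,0]
    print(n,x['score'],RH.T@(wray(*u,z,T2)[:2]*1000-O))
im,d=snap('side');cv2.imwrite('pics/s2.png',cv2.resize(im[130:310,200:440],None,fx=3,fy=3,interpolation=2)[:,:,::-1])
E
```

```text
t: 3.9
eef_pos: [0.5264, 0.0465, 0.1285]
tool_rot: [-0.001, 0.591, 0.807, -0.002]
contact_force: [0.3, -0.6, -0.4]
gripper_width: 1.004
mid [-67.   -7.7] psi 9.62 z 128.5 A [-18.2   0.5] B [-115.8  -16. ] tilt [ 0.    -0.005] F_h [ 0.2  -0.64] t 3.9
shift [-0.1  2.  58.5] turnz -0.26
lane_end 0.69 [  1.76809548 -23.02182729]
block_center 0.87 [-79.78295685 -26.69573203]
flap_edge 0.87 [  0.55836521 -44.15609508]
flap_hinge 0.63 [-0.27471758 53.61726841]
```

View pics/s2.png

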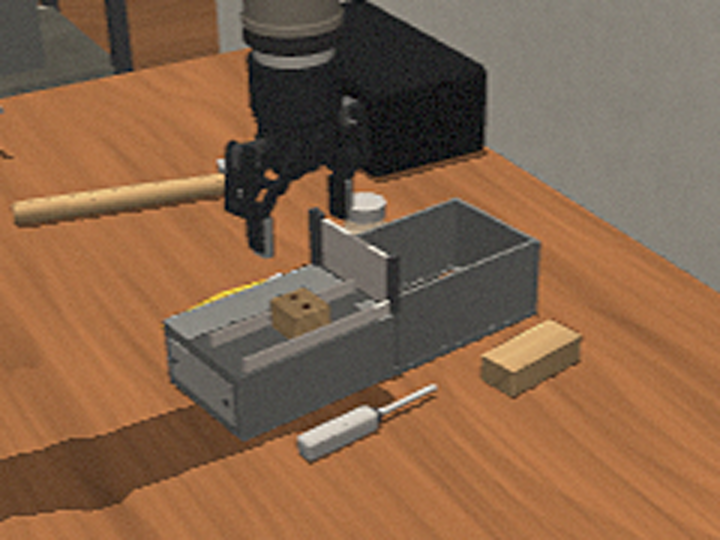

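View pics/w2.png

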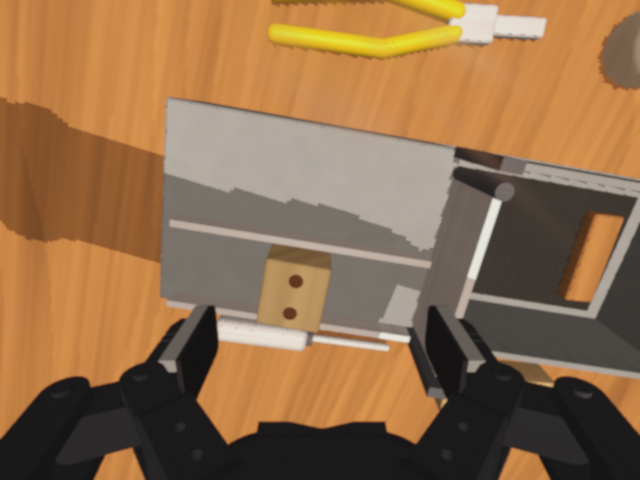

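The wrist view agrees with my box frame to about 2 mm, with the block centre at x≈-80. The left finger is behind the block (pixel ~190,340) and the right finger is in front of the flap (pixel ~445,340). Next I descend.

```bash
python3 -m jog '[[[0,2,20],[0,0,0],-1],[[0,0,20],[0,0,0],-1],[[0,0,12],[0,0,0],-1],[[0,0,5],[0,0,0],-1],[[0,0,0],[0,0,0],-1],[[0,0,0],[0,0,0],-1]]'
python3 - <<'E'
from h import *
m,p=AB(-114,-16,1);go(m,p,70)
snap('wrist','w3.png')
im,d=snap('side');cv2.imwrite('pics/s3.png',cv2.resize(im[150:290,230:400],None,fx=4,fy=4,interpolation=2)[:,:,::-1])
E
```

```text
t: 4.95
eef_pos: [0.5305, 0.0474, 0.0739]
tool_rot: [0.0, 0.591, 0.806, 0.0]
contact_force: [-0.3, 0.3, 0.0]
gripper_width: 0.999
mid [-62.8  -7.4] psi 9.6 z 73.9 A [-14.    0.9] B [-111.7  -15.7] tilt [-0.     0.001] F_h [-0.26  0.38] t 4.95
shift [ 0.3 -2.4  3.9] turnz -0.29
```

View pics/s3.png

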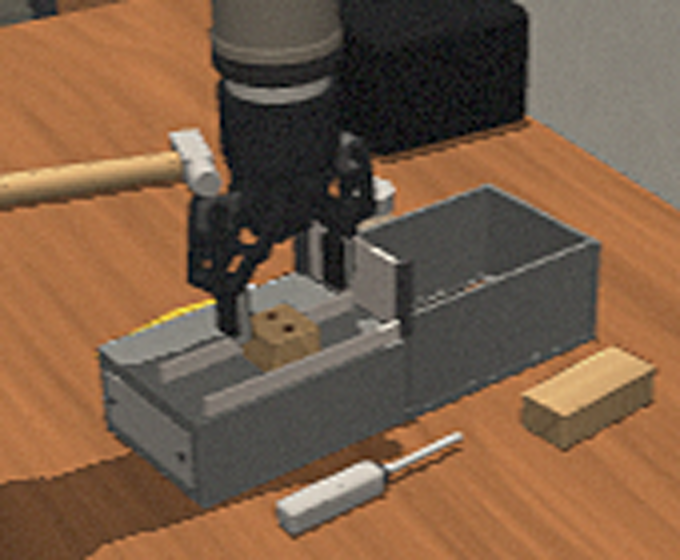

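View pics/w3.png

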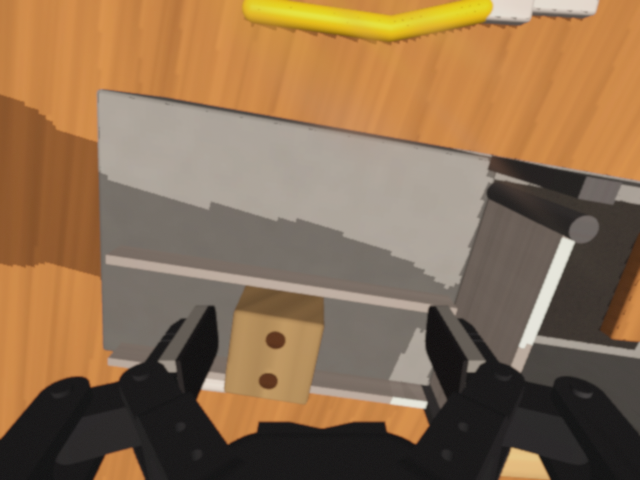

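```bash
cat > plan.py <<'E'
from h import *
def plan(bxs,ays,by=-16):
    T,o=hop();m0=RH.T@(T[:2,3]*1000-O);yt=RH.T@T[:2,1];p0=np.arctan2(yt[1],yt[0])
    for bx,ay in zip(bxs,ays):
        m,p=AB(bx,by,ay);p=np.radians(p);d=np.array(m)-m0
        xt=np.array([-np.sin(p0),np.cos(p0)]);yt=np.array([np.cos(p0),np.sin(p0)])
        # after turn order check: shift in old axes
        ax=bx+99*np.cos(p);rel=np.array([ax,ay-55]);th=np.arctan2(ax,55-ay)
        n=lambda th:7.25*abs(np.cos(th)*np.cos(p)+np.sin(th)*np.sin(p))+11*abs(-np.cos(th)*np.sin(p)+np.sin(th)*np.cos(p))
        t=th
        for _ in range(9): t=th+np.arcsin(min(1,(n(t)+2)/np.hypot(*rel)))
        print('B',bx,'A',round(ax,1),ay,'theta',round(t,2),'row',[round(d@xt,1),round(d@yt,1)],'turn',round(np.degrees(p0-p),2),'r',round(np.hypot(*rel)))
        m0,p0=np.array(m),p
E
python3 -c "
from plan import *
bx=np.linspace(-107,-51,9);plan(bx,np.linspace(1.,12,9))"
```

```text
mid [-62.9  -7.3] psi 9.6 z 73.8 A [-14.1   0.9] B [-111.7  -15.6] tilt [0.    0.001] F_h [-0.74 -0.28] t 5.05
B -107.0 A -9.5 1.0 theta 0.02 row [np.float64(-0.9), np.float64(4.6)] turn -0.28 r 55
B -100.0 A -2.7 2.375 theta 0.14 row [np.float64(-0.5), np.float64(6.9)] turn -0.81 r 53
B -93.0 A 4.0 3.75 theta 0.27 row [np.float64(-0.6), np.float64(6.9)] turn -0.81 r 51
B -86.0 A 10.7 5.125 theta 0.44 row [np.float64(-0.7), np.float64(6.9)] turn -0.81 r 51
B -79.0 A 17.4 6.5 theta 0.59 row [np.float64(-0.8), np.float64(6.8)] turn -0.82 r 52
B -72.0 A 24.1 7.875 theta 0.73 row [np.float64(-0.9), np.float64(6.8)] turn -0.82 r 53
B -65.0 A 30.7 9.25 theta 0.85 row [np.float64(-1.0), np.float64(6.8)] turn -0.82 r 55
B -58.0 A 37.4 10.625 theta 0.95 row [np.float64(-1.1), np.float64(6.8)] turn -0.82 r 58
B -51.0 A 44.0 12.0 theta 1.04 row [np.float64(-1.2), np.float64(6.7)] turn -0.83 r 61
```

```bash
python3 -m jog '[[[0,0,5],[0,0,0],-1],[[-0.5,3,0],[0,0,0],-1],[[-0.5,3,0],[0,0,0],-1],[[-0.5,4,0],[0,0,-0.8],-1],[[0,0,0],[0,0,0],-1]]'
python3 - <<'E'
from h import *
hop()
snap('wrist','w4.png')
im,d=snap('side');cv2.imwrite('pics/s4.png',cv2.resize(im[150:290,230:400],None,fx=4,fy=4,interpolation=2)[:,:,::-1])
E
```

```text
t: 5.68
eef_pos: [0.54, 0.0487, 0.0681]
tool_rot: [-0.0, 0.586, 0.811, -0.0]
contact_force: [-1.8, -1.8, -0.7]
gripper_width: 0.998
mid [-53.2  -7.5] psi 10.4 z 68.1 A [-4.6  1.5] B [-101.9  -16.4] tilt [-0.    -0.001] F_h [-2.04 -1.5 ] t 5.675
```

View pics/s4.png

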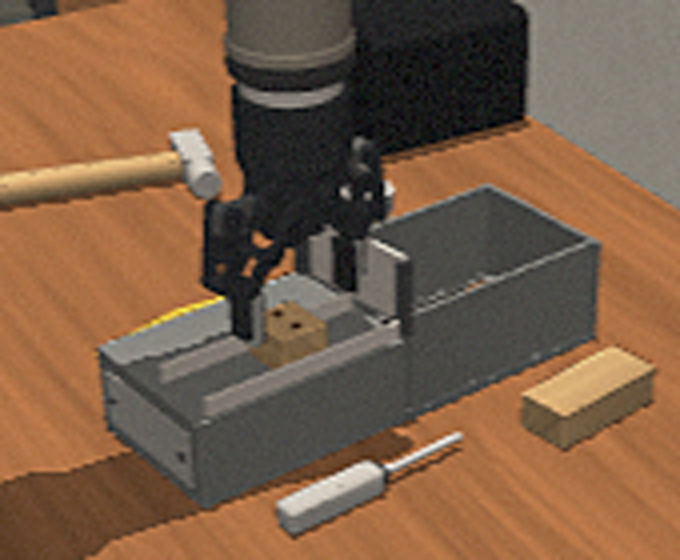

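View pics/w4.png

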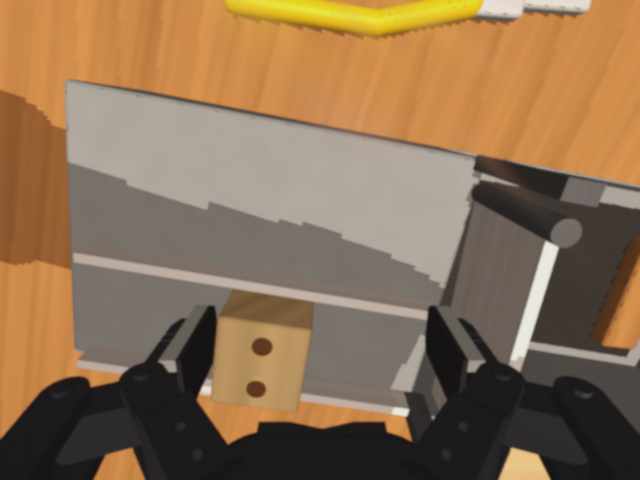

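Contact force is ~2 N, the flap has just started to open, and the block is just touched or about to be. I carry on.

```bash
python3 -m jog '[[[-0.6,5,0],[0,0,-0.7],-1],[[-0.6,6,0],[0,0,-0.8],-1],[[-0.7,6,0],[0,0,-0.8],-1],[[-0.8,6,0],[0,0,-0.8],-1],[[-0.8,6,0],[0,0,-0.8],-1],[[0,0,0],[0,0,0],-1]]'
python3 - <<'E'
from plan import *
plan(np.linspace(-67,-11,9),np.linspace(9.5,22,9))
snap('wrist','w5.png')
im,d=snap('side');cv2.imwrite('pics/s5.png',cv2.resize(im[150:290,230:400],None,fx=4,fy=4,interpolation=2)[:,:,::-1])
E
```

```text
t: 6.52
eef_pos: [0.5686, 0.0557, 0.0681]
tool_rot: [-0.0, 0.557, 0.83, -0.0]
contact_force: [-4.2, -2.3, -0.0]
gripper_width: 1.005
mid [-23.9  -4.4] psi 14.34 z 68.1 A [24.1  7.8] B [-71.9 -16.7] tilt [ 0. -0.] F_h [-4.48 -1.75] t 6.525
B -67.0 A 28.7 9.5 theta 0.83 row [np.float64(-0.0), np.float64(4.9)] turn -0.59 r 54
B -60.0 A 35.2 11.0625 theta 0.94 row [np.float64(-1.0), np.float64(6.8)] turn -0.94 r 56
B -53.0 A 41.8 12.625 theta 1.03 row [np.float64(-1.1), np.float64(6.7)] turn -0.94 r 60
B -46.0 A 48.3 14.1875 theta 1.11 row [np.float64(-1.2), np.float64(6.7)] turn -0.95 r 63
B -39.0 A 54.8 15.75 theta 1.17 row [np.float64(-1.3), np.float64(6.7)] turn -0.95 r 67
B -32.0 A 61.2 17.3125 theta 1.23 row [np.float64(-1.4), np.float64(6.6)] turn -0.96 r 72
B -25.0 A 67.7 18.875 theta 1.28 row [np.float64(-1.5), np.float64(6.6)] turn -0.96 r 77
B -18.0 A 74.1 20.4375 theta 1.32 row [np.float64(-1.6), np.float64(6.5)] turn -0.97 r 82
B -11.0 A 80.4 22.0 theta 1.36 row [np.float64(-1.7), np.float64(6.5)] turn -0.98 r 87
```

View pics/s5.png

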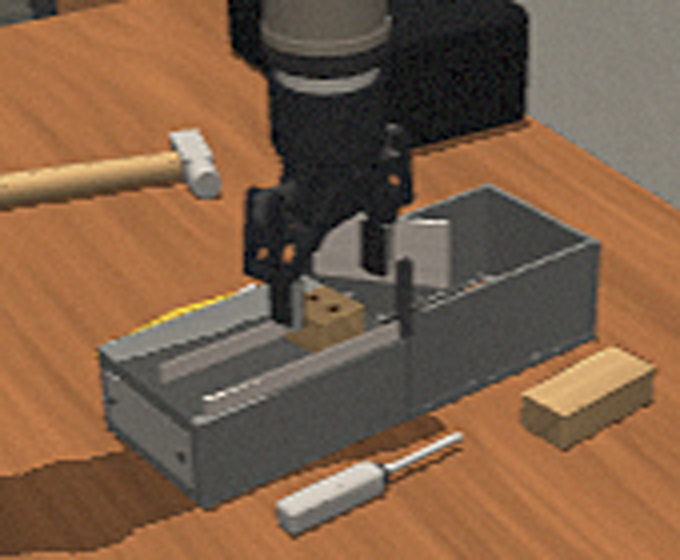

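View pics/w5.png

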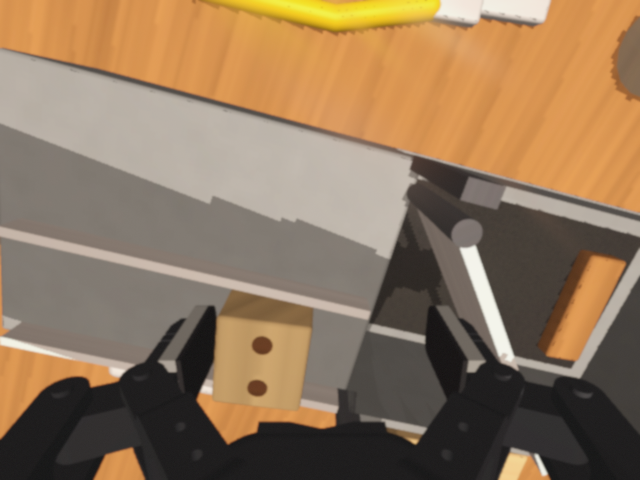

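```bash
python3 - <<'E'
from plan import *
print(bot.get_obs()['contact_force'])
plan(np.linspace(-67,-4,10),np.linspace(11,21.5,10),by=-12)
T,o=toolT();im,d=snap('wrist');i=bot.camera_info('wrist');M=T@np.array(i['mount'])
v,u=np.mgrid[0:480,0:640];P=np.stack([(u-i['cx'])/i['fx']*d,-(v-i['cy'])/i['fy']*d,-d],-1)@M[:3,:3].T+M[:3,3]
L=P[(d>0)&(u>213)&(u<320)&(v>285)&(v<410)];B=L[(L[:,2]>.087)&(L[:,2]<.098)];H=(B[:,:2]*1000-O)@RH
r=cv2.minAreaRect(H.astype(np.float32));print(r)
E
```

```text
[-3.92388708 -0.47629514 -1.01868899]
mid [-24.3  -4.7] psi 14.3 z 68.1 A [23.7  7.5] B [-72.2 -16.9] tilt [-0. -0.] F_h [-3.95  0.07] t 6.625
B -67.0 A 29.3 11.0 theta 0.86 row [np.float64(2.7), np.float64(6.3)] turn 0.86 r 53
B -60.0 A 36.0 12.166666666666666 theta 0.96 row [np.float64(-1.0), np.float64(6.8)] turn -0.7 r 56
B -53.0 A 42.7 13.333333333333334 theta 1.05 row [np.float64(-1.1), np.float64(6.8)] turn -0.7 r 60
B -46.0 A 49.4 14.5 theta 1.12 row [np.float64(-1.2), np.float64(6.8)] turn -0.7 r 64
B -39.0 A 56.1 15.666666666666668 theta 1.18 row [np.float64(-1.3), np.float64(6.7)] turn -0.7 r 68
B -32.0 A 62.7 16.833333333333336 theta 1.23 row [np.float64(-1.3), np.float64(6.7)] turn -0.7 r 73
B -25.0 A 69.3 18.0 theta 1.27 row [np.float64(-1.4), np.float64(6.7)] turn -0.71 r 79
B -18.0 A 76.0 19.166666666666668 theta 1.31 row [np.float64(-1.5), np.float64(6.7)] turn -0.71 r 84
B -11.0 A 82.6 20.333333333333336 theta 1.34 row [np.float64(-1.6), np.float64(6.6)] turn -0.71 r 90
B -4.0 A 89.2 21.5 theta 1.37 row [np.float64(-1.7), np.float64(6.6)] turn -0.72 r 95
((-47.33901596069336, -21.421409606933594), (38.36646270751953, 41.98237609863281), 5.82384729385376)
```

```bash
python3 -m jog '[[[1.5,6,0],[0,0,0.4],-1],[[0,6,0],[0,0,0],-1],[[-1,6,0],[0,0,-0.6],-1],[[-1.1,6,0],[0,0,-0.7],-1],[[-1.2,6,0],[0,0,-0.7],-1],[[0,0,0],[0,0,0],-1]]'
python3 - <<'E'
from plan import *
plan(np.linspace(-39,-4,6),np.linspace(16,21.5,6),by=-12)
snap('wrist','w6.png')
im,d=snap('side');cv2.imwrite('pics/s6.png',cv2.resize(im[150:290,230:400],None,fx=4,fy=4,interpolation=2)[:,:,::-1])
E
```

```text
t: 7.42
eef_pos: [0.5981, 0.065, 0.0685]
tool_rot: [0.001, 0.546, 0.838, 0.0]
contact_force: [-0.5, -3.9, -1.0]
gripper_width: 1.002
mid [6.6 0.7] psi 15.89 z 68.5 A [54.2 14.3] B [-41.  -12.8] tilt [-0.001  0.002] F_h [-1.05 -3.75] t 7.425
B -39.0 A 56.0 16.0 theta 1.19 row [np.float64(0.7), np.float64(2.2)] turn -0.54 r 68
B -32.0 A 62.6 17.1 theta 1.24 row [np.float64(-1.4), np.float64(6.7)] turn -0.66 r 73
B -25.0 A 69.3 18.2 theta 1.28 row [np.float64(-1.5), np.float64(6.7)] turn -0.67 r 78
B -18.0 A 75.9 19.3 theta 1.31 row [np.float64(-1.6), np.float64(6.7)] turn -0.67 r 84
B -11.0 A 82.5 20.4 theta 1.34 row [np.float64(-1.6), np.float64(6.6)] turn -0.67 r 90
B -4.0 A 89.2 21.5 theta 1.37 row [np.float64(-1.7), np.float64(6.6)] turn -0.68 r 95
```

View pics/s6.png

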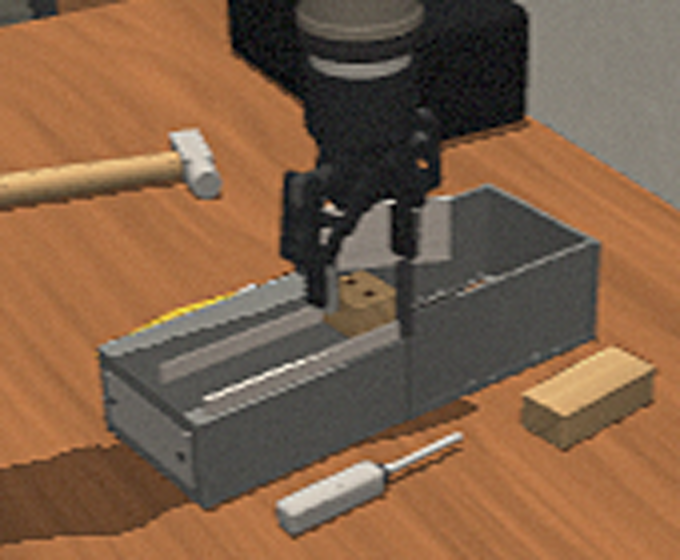

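View pics/w6.png

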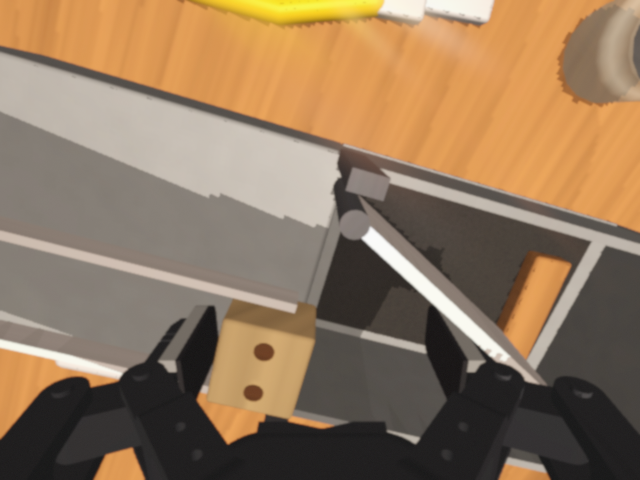

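The flap is held at ~1.15 rad and the block front is right at the drop edge, clear of the flap and square in its lane. On with the last push.

```bash
python3 -m jog '[[[-0.5,5,0],[0,0,-0.6],-1],[[-1.2,5,0],[0,0,-0.6],-1],[[-1.2,5,0],[0,0,-0.6],-1],[[-1.3,6,0],[0,0,-0.6],-1],[[-1.3,6,0],[0,0,-0.6],-1],[[0,0,0],[0,0,0],-1]]'
python3 - <<'E'
from plan import *
plan(np.linspace(-11,-4,2),np.linspace(20.5,21.5,2),by=-12)
snap('wrist','w7.png')
im,d=snap('side');cv2.imwrite('pics/s7.png',cv2.resize(im[150:290,230:400],None,fx=4,fy=4,interpolation=2)[:,:,::-1])
E
```

```text
t: 8.28
eef_pos: [0.625, 0.0719, 0.0685]
tool_rot: [0.001, 0.524, 0.852, 0.001]
contact_force: [0.9, -3.5, -0.9]
gripper_width: 1.0
mid [34.1  3.8] psi 18.91 z 68.5 A [80.9 19.9] B [-12.7 -12.2] tilt [-0.001  0.002] F_h [ 0.4 -3.6] t 8.275
B -11.0 A 82.5 20.5 theta 1.35 row [np.float64(-0.1), np.float64(1.7)] turn -0.25 r 89
B -4.0 A 89.2 21.5 theta 1.37 row [np.float64(-1.8), np.float64(6.6)] turn -0.61 r 95
```

View pics/s7.png

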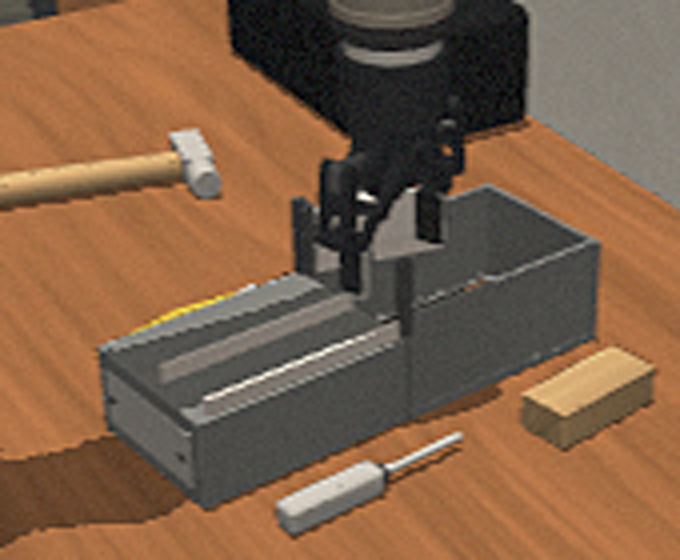

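View pics/w7.png

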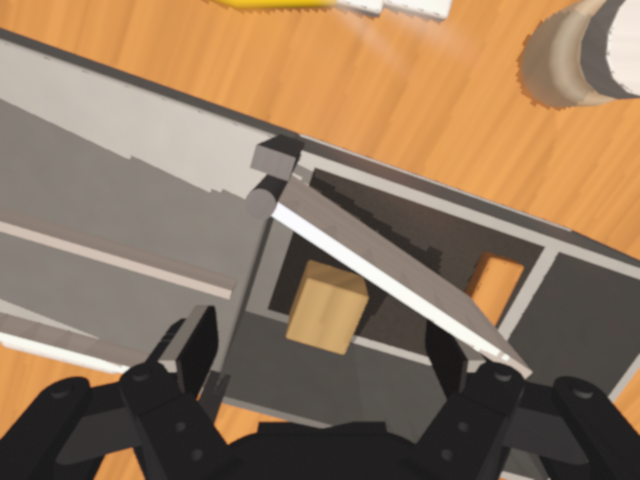

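The block has dropped into the bin (wrist picture ~(328,307)) while the flap was held at ~1.35 rad. I'll back out along the same path so the flap closes gently, then lift.

```bash
python3 -m jog '[[[1,-6,0],[0,0,0.5],-1],[[1.5,-8,0],[0,0,0.8],-1],[[1.5,-8,0],[0,0,0.8],-1],[[1.4,-8,0],[0,0,0.8],-1],[[1.3,-8,0],[0,0,0.8],-1],[[1.2,-8,0],[0,0,0.8],-1],[[1.2,-8,0],[0,0,0.8],-1],[[1.1,-8,0],[0,0,0.8],-1],[[1,-8,0],[0,0,0.8],-1],[[1,-8,0],[0,0,0.8],-1],[[0.8,-8,0],[0,0,0.8],-1],[[0,0,0],[0,0,0],-1]]'
python3 - <<'E'
from h import *
hop()
snap('wrist','w8.png')
E
```

```text
t: 9.88
eef_pos: [0.5386, 0.0509, 0.0682]
tool_rot: [-0.001, 0.585, 0.811, 0.0]
contact_force: [-1.8, -0.9, -1.2]
gripper_width: 0.995
mid [-54.3  -5.1] psi 10.45 z 68.2 A [-5.6  3.9] B [-103.   -14.1] tilt [ 0.001 -0.001] F_h [-1.93 -0.64] t 9.875
```

View pics/w8.png

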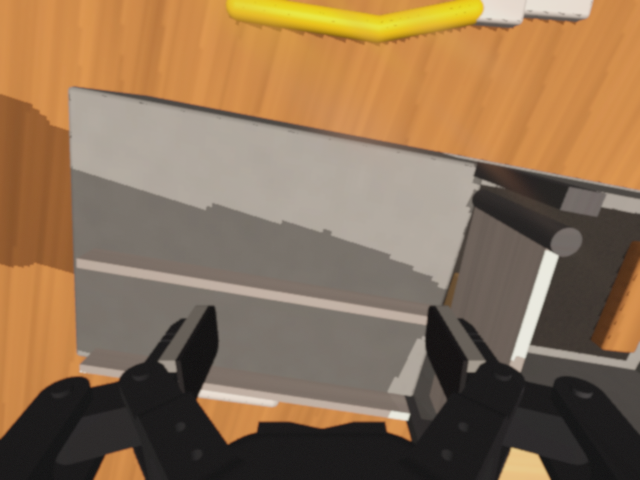

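The flap has almost followed the finger shut. I back off another 8 mm and lift.

```bash
python3 -m jog '[[[0.8,-5,0],[0,0,0],-1],[[0.8,-5,0],[0,0,0],-1],[[0,0,-10],[0,0,0],-1],[[0,0,-30],[0,0,0],-1],[[0,0,-50],[0,0,0],-1],[[0,0,-50],[0,0,0],-1],[[0,0,-30],[0,0,0],-1],[[0,-30,0],[0,0,0],-1],[[0,-30,0],[0,0,0],-1],[[0,0,0],[0,0,0],-1]]'
python3 - <<'E'
from h import *
hop()
snap('wrist','w9.png')
im,d=snap('side');cv2.imwrite('pics/s9.png',cv2.resize(im[150:290,230:400],None,fx=4,fy=4,interpolation=2)[:,:,::-1])
im,d=snap('top');cv2.imwrite('pics/t9.png',cv2.resize(im[140:310,220:380],None,fx=4,fy=3.5,interpolation=2)[:590,:,::-1])
E
```

```text
t: 11.18
eef_pos: [0.4713, 0.0288, 0.2391]
tool_rot: [-0.0, 0.586, 0.81, 0.001]
contact_force: [0.5, 0.2, 0.8]
gripper_width: 1.005
mid [-124.   -17.8] psi 10.32 z 239.1 A [-75.3  -8.9] B [-172.7  -26.6] tilt [0.001 0.001] F_h [0.57 0.13] t 11.175
```

View pics/w9.png

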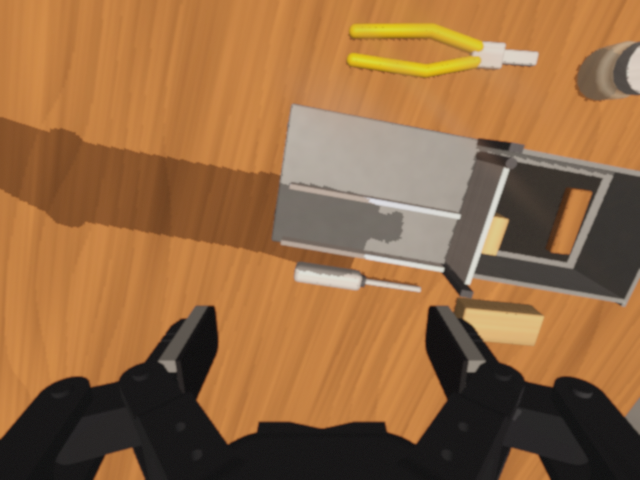

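View pics/s9.png

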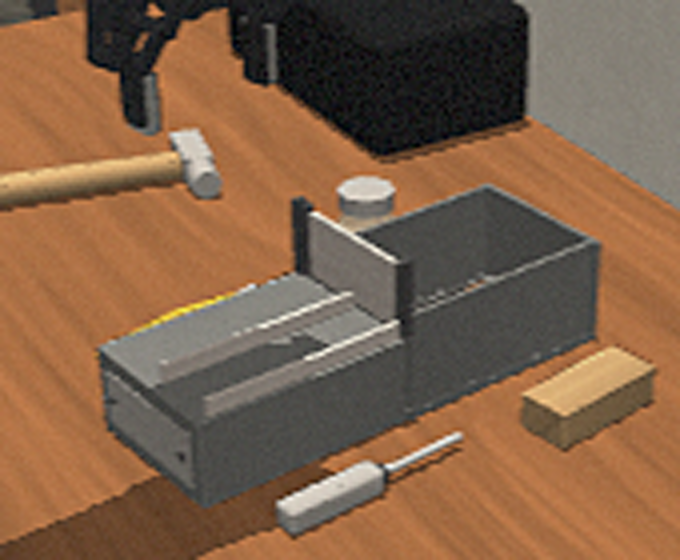

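View pics/t9.png

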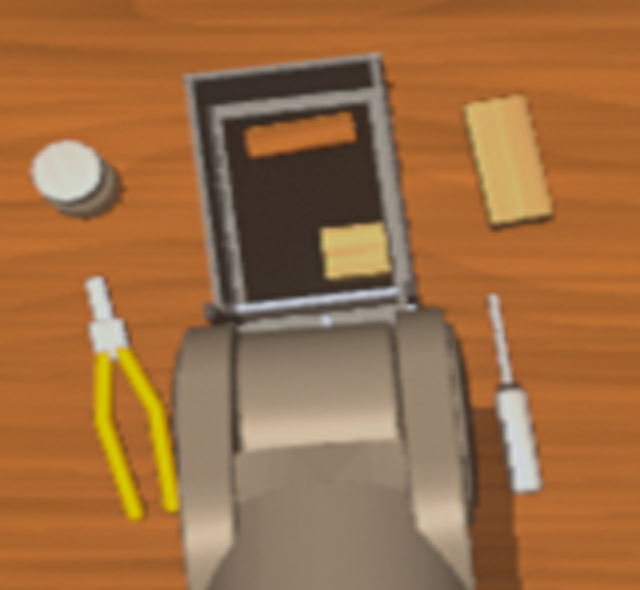

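The block lies in the bin (crop ~(355,250)), the flap is closed across the gate, the other things look unmoved, and the hand is clear.

```bash
python3 -m jog '[[[0,0,0],[0,0,0],-1],[[0,0,0],[0,0,0],-1]]'; python3 -c "
from station import bot
print(bot.hand_in())"
```

```text
t: 11.58
eef_pos: [0.4729, 0.0298, 0.2382]
tool_rot: [0.0, 0.586, 0.811, -0.0]
contact_force: [0.7, 0.1, 0.1]
gripper_width: 0.999
the job is handed in; nothing more can be done
None
```

The small block is in the drop box's bin and the flap is shut. I handed in at about 11.6 s.

**How it went:** One finger pushed the flap open to an estimated 1.35 rad. The other pushed the block along its lane until it dropped. The highest contact force in my readings was about 5 N. I then backed the hand out along the same path so the flap closed gently, and lifted clear.

**Order of opening and pushing:** The fingers do not span far enough to hold the flap wide open while touching the block where it started. So the flap opened during the push: the finger met it just before the block began to move. Flap and block then went forward together. The flap was about 1.15 rad open when the block's front reached the drop edge, and the block stayed clear of it in the pictures I took.

**Last checks:**
- The top and wrist pictures show the block in the bin. It seems to have turned over as it fell, because its screw holes no longer show.
- The flap is closed across the gate.
- The pliers, awl, jar and long block look unmoved in the last pictures. The hammer is only partly in view and looks unmoved; I did not check the sorter at the end.
- The hand touches nothing.

**Disagreement:** The top and wrist cameras differed by a few millimetres on where the box and block stood. I used a value in between, and the contacts came where expected.

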